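# Swap culture flasks on the sensor-spot reader and latch the probe arm

### The job

The culture flask lying on the optical reading stand has been read: first take it off and lay it flat in the free middle place of the steel tray. Then take the unread flask with the dark sensor spot, which lay in the tray from the start, slide it in under the raised probe arm with its cap pointing away from the arm until the spot lies over the crosshair where the probe tip comes down, let go, and press the arm down until the catch holds it with the probe resting on the spot. Leave the plain flask, the amber bottle, the timer and the marker where they are.

Things in the scene. Friction and masses are not known exactly. Their poses are not given: they have to be found in the camera images.
- stand: Fixed reading stand; base plate x -75..140, y -125..75 mm, 12 mm thick. Origin on the table below the probe axis; +x from handle to hinge, +y to the arm's side. Arm bar 16 mm wide at y = 40, hinge axis x = 110, z = 65; the probe hangs on a cross bracket 18 mm wide reaching to y = -12. Catch post x = -68..-34, y = 40, 72 high. A flask enters from the open -y side, lying along y, cap to -y.
- crosshair (a point): White crosshair with ring on the black stage, on its surface 12 mm above the table: the probe tip comes down on the vertical line through it. Axes as the stand's.
- probe_arm (a joint): Angle of the sprung probe arm: 0 = raised (start), grows as it is pressed down; the catch snaps in at about 0.57 and then holds it at about 0.55; end stop 0.585. It takes about 12 N at the handle; unlatched it springs up again.
- handle_pad (a point): Top centre of the black ribbed handle (62 x 28 mm) at the robot's end of the arm, to be pressed down. With the arm down (0.55) it lies at x = -90, y = +40, z = 94 mm in the stand's frame (200 mm from the hinge axis, 29 mm above it); raised it is about 190 mm above the table.
- probe_tip (a point): Tip of the probe (6 mm steel, spring-loaded, 12 mm travel). With the arm raised it hangs about 100 mm above the table.
- tray: Fixed stainless tray 345 (x) x 175 (y) mm, rim 10 mm high, wall and floor 3 mm. Origin under its centre. Two flasks lie across it near its ends (tray x about +106 and -106 mm), lengths along tray y, caps to -y; the middle place (about x = 0, y = 0) is free.
- flask_read: Culture flask that has been read, with a sensor spot too, lying on the stand. Pink clear box body 85 x 60 x 26 mm with a neck and blue cap. Origin at the underside, x along the flask: body from x = -59 (closed end) to +26 mm, y -30..+30, z 0..26 mm; cap from x = 33 to 60 mm, up to z = 41 mm. About 70 g.
- flask_new: Culture flask to be read next, same shape and axes as flask_read, lying in the tray; a dark blue round spot (18 mm) is on its top at x = -46 mm.
- spot (a point): Centre of the dark round sensor spot on top of flask_new, 46 mm from its origin towards the closed end, 26 mm above its underside.
- flask_plain: Third flask of the same shape, without any spot, lying at the other end of the tray; to be left alone.
- amber_bottle: Amber bottle with black cap, 46 mm across, 92 mm high, origin under its centre; to be left alone.
- timer: White digital timer 60 x 66 x 17 mm lying flat, origin under its centre; to be left alone.
- marker: Black-and-white marker pen, 14 x 138 x 15 mm, lying along its y axis, origin under its centre; to be left alone.

How it is judged:
By the outcome, as a careful person would: the job done as asked, in the order asked, and still so for the second after the job is handed in, with the robot touching nothing.
It also fails if it takes over 64 s, if anything falls off the work surface, if the arm or the gripper's body presses on something with over 40 N, if the wrist force passes 120 N, or if a joint passes its speed limit or range.

### The arm

A 6-joint arm with a two-finger parallel gripper is mounted at the origin on a cart in front of the work surface, level with it; the furniture and walls round the work are solid. World frame = base frame: x ahead of the robot, y to its left, z up, the work surface at z = 0. Lengths are in m, angles in degrees, forces in N, time in s.
With the tool pointing down it reaches from about 0.35 to 0.875 m from the base axis. Payload 4.2 kg.
Tool frame: the origin (TCP) lies midway between the tips of the shut fingers; the grasp point (between the pads) lies 19 mm behind it; z points along the fingers, y is the line along which they close (so a half turn about z gives the same grasp; the last joint's range is limited). The gripper opens to 85 mm and grips with 20 to 120 N. Pads are 22 mm wide; open, the fingers measure 114 mm over their backs; the gripper's body (76 mm by 85 mm) begins 54 mm behind the grasp point. The pads swing forward as they close: fully open they stand 13 mm farther back than shut.
Start: joints at [-51.99, 22.042, 0.453, 0, -68.411, -14.817], TCP at [0.246, -0.574, 0.231] pointing down, gripper open.
Joint ranges: [-179.83, 179.83], [-69.29, 118.12], [-61.27, 80.66], [-181.25, 117.63], [-171.15, -9.14], [-177.46, 177.46]. Speed limits (degrees/s): [159.86, 159.86, 180, 180, 180, 180].

### API

Orientations are given as [roll, pitch, yaw] about the fixed x, y, z axes, in that order (R = Rz(yaw) Ry(pitch) Rx(roll)).
In Python, from bench import status, eyes, robot gives the robot as it stands.
- The arm moves only by the tool step_arm, never from a script. Its argument "plan" is a list of rows, each an object of numbers: "dx", "dy", "dz": the shift along the tool's x, y, z in mm; "yaw": the turn about the tool's z in degrees; "jaw": the opening, from -1 (shut) to 1 (fully open). In form: [{"dx": .., "dy": .., "dz": .., "yaw": .., "jaw": ..}, ...]. A call has 1 to 5 rows; each row shifts and turns the commanded pose from where the row before left it, along the tool's axes as they then stand; what a row does not reach is not made up. A row lasts 1/10 s, in which the tool goes at most 50 mm and 8.59 degrees, less where a joint would pass 70% of its speed; a pose out of reach is approached as far as the arm can. A call is refused whole if a number of a shift passes 50 or a number of a turn 8.59, either way. A call with a gripper value outside its range is refused whole. The fingers move at their own pace and stop on an object; "grip_force" is the grip in N (left out, the last holds). Time passes only in rows, so rows that do not move let the fingers close. It gives the time, the measured TCP pose, the force, the opening and the grip force at its end, in the units of the state.
- status.get_obs(): the state, without advancing time (a new reading comes with each control period).
- eyes.read_camera(name): name is "scene" or "top" or "wrist"; returns a dict with "img" (384x512x3 uint8, red, green, blue), "camera_matrix" (3x3 intrinsics, pixels), "pose" (4x4, takes a point from camera to world coordinates). Camera axes: x right, y down, z forward; pixel columns grow to the right and rows downward; lengths in m; the calibration is good to about 2 mm. A picture is of the moment at which its call begins. There is no depth.
- robot.job_done(): hands the job in; it is judged then, once.
The state is a dict: "time_s": time; "qpos": joint angles; "joint_velocities": joint speeds; "effort": joint torques, N m; "position": TCP position; "ee_rot": TCP orientation; "wrist_force": force on the tool from outside, world axes, zero at the start; "ft_torque": the same for the moment, N m; "grip_width": finger opening in m; "grip_force": force on a finger pad.
Only numpy, scipy, OpenCV 4.12 (cv2) and the standard library are available. Lean on these libraries where they do the work, as an engineer would, in place of code of your own. Each camera call takes 0.05 s, during which the arm holds its last target. There are 200 camera calls.

## Working session

There is one attempt and no reset: what is moved stays moved. The work goes in short steps, Python scripts to look and compute and a tool call to move; the robot and the scene stay as the last step left them, time stands still between calls to the robot, and variables do not carry over. Pictures are saved under pics/ and viewed, at most 10 in all, crops included, and the job is handed in when it is done.

Besides the shell and the picture viewer there is one more tool, called after "Call:" as a command line: name --argument value ..., lists and objects as JSON in quotes. step_arm: Moves the arm, as the interface text tells. Its arguments: {"type":"object","properties":{"plan":{"type":"array"},"grip_force":{"type":"number"}},"required":["plan"]}

```bash
mkdir -p pics; cat > h.py <<'E'
import numpy as np, cv2
from bench import status, eyes, robot
def snap(n,f):
    d=eyes.read_camera(n); np.savez('pics/'+f+'.npz',K=d['camera_matrix'],T=d['pose'],img=d['img'])
    cv2.imwrite('pics/'+f+'.png',d['img'][:,:,::-1]); return d
def px2w(f,pts,z):
    d=np.load('pics/'+f+'.npz'); K,T=d['K'],d['T']; out=[]
    for u,v in pts:
        r=T[:3,:3]@np.linalg.solve(K,[u,v,1]); o=T[:3,3]; out.append(o+r*(z-o[2])/r[2])
    return np.array(out)
def w2px(f,P):
    d=np.load('pics/'+f+'.npz'); K,T=d['K'],d['T']; p=(np.atleast_2d(P)-T[:3,3])@T[:3,:3]; q=p@K.T; return q[:,:2]/q[:,2:]
def crop(f,x0,y0,w,h,s,o):
    im=cv2.imread('pics/'+f+'.png')[y0:y0+h,x0:x0+w]; cv2.imwrite('pics/'+o+'.png',cv2.resize(im,None,fx=s,fy=s,interpolation=cv2.INTER_CUBIC))
E
python3 - <<'E'
from h import *
for n in('top','scene'):
    d=snap(n,n+'0'); print(n,d['pose'][:3].round(3).tolist(),d['camera_matrix'][0,0])
a=[cv2.imread(f'pics/{n}0.png') for n in('top','scene')]
cv2.imwrite('pics/t.png',cv2.resize(a[0],(800,600),interpolation=2))
cv2.imwrite('pics/s.png',cv2.resize(a[1],(800,600),interpolation=2))
o=status.get_obs();print(o)
E
```

```text
top [[0.012, -0.99, 0.137, 0.357], [-1.0, -0.011, 0.004, -0.018], [-0.002, -0.137, -0.991, 1.428]] 460.31969493664104
scene [[-0.593, -0.591, 0.547, -0.132], [-0.805, 0.43, -0.408, 0.507], [0.006, -0.682, -0.731, 1.047]] 485.20366774465384
{'time_s': 0.1, 'qpos': array([-5.19896916e+01,  2.20882602e+01,  3.87062459e-01, -2.58654346e-02,
       -6.84091498e+01, -1.48147734e+01]), 'joint_velocities': array([-0.02947315, -0.1721147 ,  0.18268858,  0.11190615,  0.10024386,
       -0.03130686]), 'effort': array([-2.26022712e-03, -3.93318164e+01,  1.88928312e+01,  4.19803396e+00,
       -2.61668894e-03,  1.01701031e-05]), 'position': array([ 0.2459689 , -0.57400463,  0.23030574]), 'ee_rot': array([ 1.79887174e+02, -4.98248362e-03, -1.56814001e+02]), 'wrist_force': array([-0.05301312,  0.12117261, -0.12740182]), 'ft_torque': array([0.05282316, 0.01705254, 0.02504883]), 'grip_force': 0.0, 'grip_width': 0.08545257011814766}
```

View pics/t.png

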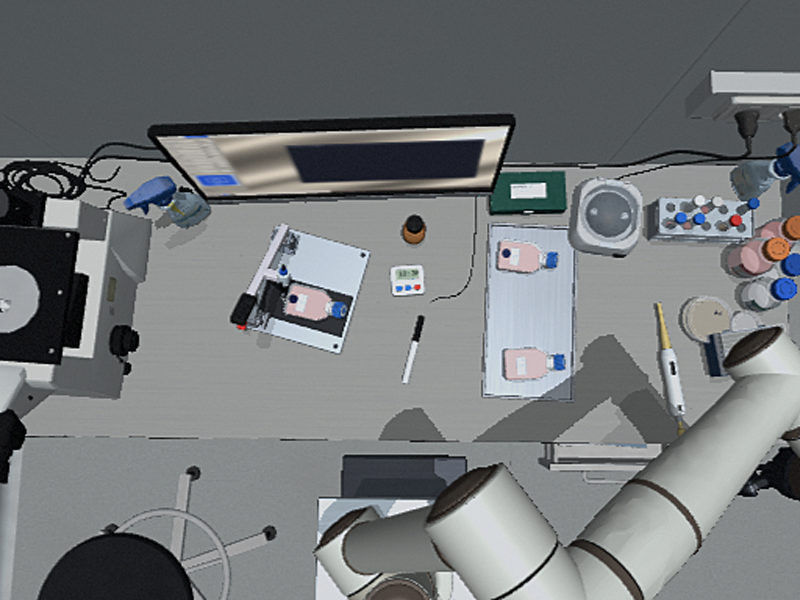

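View pics/s.png

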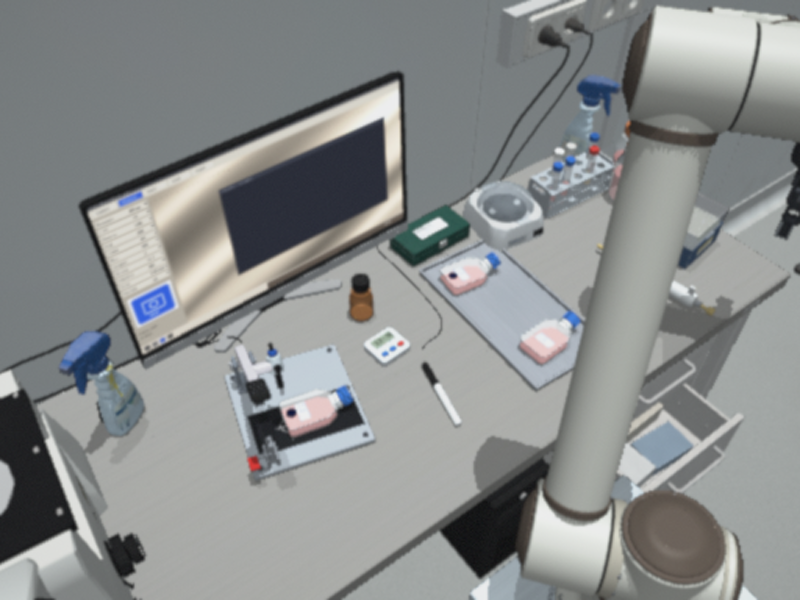

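The top view shows the stand at left (x 235–370, y 225–350 in the 800-px picture), the tray at (485–577, 225–400), and the spotted new flask at the tray's far end (spot about (508, 254)). The plain flask is at the near end (530, 365).

```bash
python3 - <<'E'
from h import *
crop('top0',140,138,110,100,5,'c1'); crop('top0',300,138,75,120,5,'c2')
a=cv2.imread('pics/c1.png');b=cv2.imread('pics/c2.png')
c=np.zeros((600,800,3),np.uint8);c[:500,:425]=a[:,:425];c[:600,425:800]=b
# show a left-part scaled 5 (x0=140,y0=138), b at +425 (x0=300,y0=138)
cv2.imwrite('pics/c.png',c)
E
```

```text
(no output)
```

View pics/c.png

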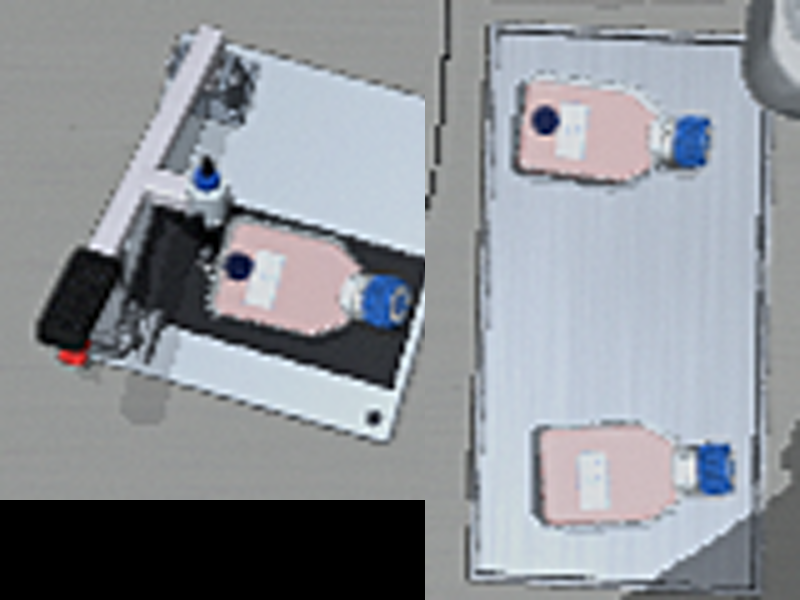

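```bash
python3 - <<'E'
from h import *
L=lambda u,v:(u/5+140,v/5+138); R=lambda u,v:((u-425)/5+300,v/5+138)
A,B=px2w('top0',[L(387,440),(236.2,160.6)],.012)
print('A,B',A,B,np.linalg.norm(B-A)); ux=(B-A)[:2]/np.linalg.norm((B-A)[:2]); uy=np.array([-ux[1],ux[0]])
O=A[:2]+75*ux/1000+125*uy/1000; print('stand O',O,'yaw',np.degrees(np.arctan2(ux[1],ux[0])))
inst=lambda p:((p[:2]-O)@np.c_[ux,uy]*1000).round(1)
for n,p in (('spot',L(239,267)),('c1',L(240,222)),('c2',L(212,318))): q=px2w('top0',[p],.038)[0]; print(n,q.round(4),inst(q))
q=px2w('top0',[L(387,300)],.053)[0]; print('cap',q.round(4),inst(q))
for n,p,z in (('spot',R(545,120),.029),('c',R(526,80),.029),('c2',R(518,172),.029),('cap',R(692,141),.044)): print('new',n,px2w('top0',[p],z)[0].round(4))
print('tray',px2w('top0',[R(488,25),R(778,42),R(472,580),R(760,597)],.01).round(4))
E
```

```text
A,B [0.42580062 0.12161603 0.012     ] [0.63052871 0.06789557 0.012     ] 0.2116588753569449
stand O [0.53007059 0.22348739] yaw -14.70289446771856
spot [0.5285 0.2118 0.038 ] [  1.4 -11.7]
c1 [0.5562 0.2121 0.038 ] [28.1 -4.4]
c2 [0.4971 0.2271 0.038 ] [-32.8  -4.9]
cap [0.5077 0.1197 0.053 ] [   4.7 -106.1]
new spot [ 0.6259 -0.2044  0.029 ]
new c [ 0.651  -0.1928  0.029 ]
new c2 [ 0.5932 -0.1876  0.029 ]
new cap [ 0.611 -0.292  0.044]
tray [[ 0.69   -0.1715  0.01  ]
 [ 0.6811 -0.3538  0.01  ]
 [ 0.3441 -0.1606  0.01  ]
 [ 0.336  -0.3357  0.01  ]]
```

```bash
cat >> h.py <<'E'
def plan(tgt,yaw=None,n=None,cur=None):
    o=status.get_obs(); p=np.array(o['position'])*1000; y=o['ee_rot'][2]
    if cur is not None: p=np.array(cur[:3])*1000.; y=cur[3]
    t=np.array(tgt)*1000; yaw=y if yaw is None else yaw
    dyaw=(yaw-y+180)%360-180; d=t-p
    n=n or max(int(np.ceil(np.linalg.norm(d)/46)),int(np.ceil(abs(dyaw)/8.2)),1)
    print('from',p.round(1),round(y,2),'to',t.round(1),round(yaw,2),'n',n)
    for i in range(n):
        a=np.radians(y+dyaw*i/n); s=d/n
        print([round(float(v),1) for v in (s[0]*np.cos(a)+s[1]*np.sin(a), s[0]*np.sin(a)-s[1]*np.cos(a), -s[2], -dyaw/n)])
E
python3 -c "
from h import *
plan([.517,.162,.2],-102.7,20)"
```

```text
from [ 246.  -574.   230.3] -156.81 to [517. 162. 200.] -102.7 n 20
[-26.9, 28.5, 1.5, -2.7]
[-28.3, 27.2, 1.5, -2.7]
[-29.5, 25.8, 1.5, -2.7]
[-30.7, 24.4, 1.5, -2.7]
[-31.8, 22.9, 1.5, -2.7]
[-32.9, 21.4, 1.5, -2.7]
[-33.8, 19.8, 1.5, -2.7]
[-34.7, 18.2, 1.5, -2.7]
[-35.6, 16.5, 1.5, -2.7]
[-36.3, 14.8, 1.5, -2.7]
[-37.0, 13.1, 1.5, -2.7]
[-37.5, 11.4, 1.5, -2.7]
[-38.0, 9.6, 1.5, -2.7]
[-38.4, 7.8, 1.5, -2.7]
[-38.8, 5.9, 1.5, -2.7]
[-39.0, 4.1, 1.5, -2.7]
[-39.2, 2.3, 1.5, -2.7]
[-39.2, 0.4, 1.5, -2.7]
[-39.2, -1.4, 1.5, -2.7]
[-39.1, -3.3, 1.5, -2.7]
```

Call:
step_arm --plan '[{"dx": -27,"dy": 28.5,"dz": 1.5,"yaw": -2.7,"jaw": 1},{"dx": -28.3,"dy": 27.2,"dz": 1.5,"yaw": -2.7,"jaw": 1},{"dx": -29.5,"dy": 25.8,"dz": 1.5,"yaw": -2.7,"jaw": 1},{"dx": -30.7,"dy": 24.4,"dz": 1.5,"yaw": -2.7,"jaw": 1},{"dx": -31.8,"dy": 22.9,"dz": 1.5,"yaw": -2.7,"jaw": 1}]'

```text
time_s: 0.6
position: [0.314, -0.3888, 0.2233]
ee_rot: [180.0, -0.0, -143.2]
wrist_force: [-0.6, 0.1, 0.7]
grip_width: 0.0854
grip_force: 0.0
```

Call:
step_arm --plan '[{"dx": -32.9,"dy": 21.4,"dz": 1.5,"yaw": -2.7,"jaw": 1},{"dx": -33.8,"dy": 19.8,"dz": 1.5,"yaw": -2.7,"jaw": 1},{"dx": -34.7,"dy": 18.2,"dz": 1.5,"yaw": -2.7,"jaw": 1},{"dx": -35.6,"dy": 16.5,"dz": 1.5,"yaw": -2.7,"jaw": 1},{"dx": -36.3,"dy": 14.8,"dz": 1.5,"yaw": -2.7,"jaw": 1}]'

```text
time_s: 1.1
position: [0.3819, -0.205, 0.2161]
ee_rot: [180.0, 0.0, -129.7]
wrist_force: [1.6, -0.2, -0.4]
grip_width: 0.0849
grip_force: 0.0
```

Call:
step_arm --plan '[{"dx": -37,"dy": 13.1,"dz": 1.5,"yaw": -2.7,"jaw": 1},{"dx": -37.5,"dy": 11.4,"dz": 1.5,"yaw": -2.7,"jaw": 1},{"dx": -38,"dy": 9.6,"dz": 1.5,"yaw": -2.7,"jaw": 1},{"dx": -38.4,"dy": 7.8,"dz": 1.5,"yaw": -2.7,"jaw": 1},{"dx": -38.8,"dy": 5.9,"dz": 1.5,"yaw": -2.7,"jaw": 1}]'

```text
time_s: 1.6
position: [0.4498, -0.021, 0.2086]
ee_rot: [180.0, -0.0, -116.2]
wrist_force: [1.4, 0.8, 0.5]
grip_width: 0.0856
grip_force: 0.0
```

Call:
step_arm --plan '[{"dx": -39,"dy": 4.1,"dz": 1.5,"yaw": -2.7,"jaw": 1},{"dx": -39.2,"dy": 2.3,"dz": 1.5,"yaw": -2.7,"jaw": 1},{"dx": -39.2,"dy": 0.4,"dz": 1.5,"yaw": -2.7,"jaw": 1},{"dx": -20,"dy": -1,"dz": 1.5,"yaw": -2.7,"jaw": 1},{"yaw": -2.7}]'

```text
invalid input at $.plan[4]: expected keys dx, dy, dz, yaw, jaw
```

```bash
python3 - <<'E'
from h import *
d=snap('wrist','w1');print(d['pose'].round(3).tolist())
crop('w1',0,0,512,384,1.5625,'w1v'); print(status.get_obs()['position'],status.get_obs()['ee_rot'])
E
```

```text
[[-0.898, 0.42, 0.131, 0.418], [0.44, 0.857, 0.268, -0.089], [0.0, 0.298, -0.955, 0.35], [0.0, 0.0, 0.0, 1.0]]
[ 0.4523843  -0.01758055  0.2085348 ] [-1.79920593e+02  9.67522521e-02 -1.15896291e+02]
```

View pics/w1v.png

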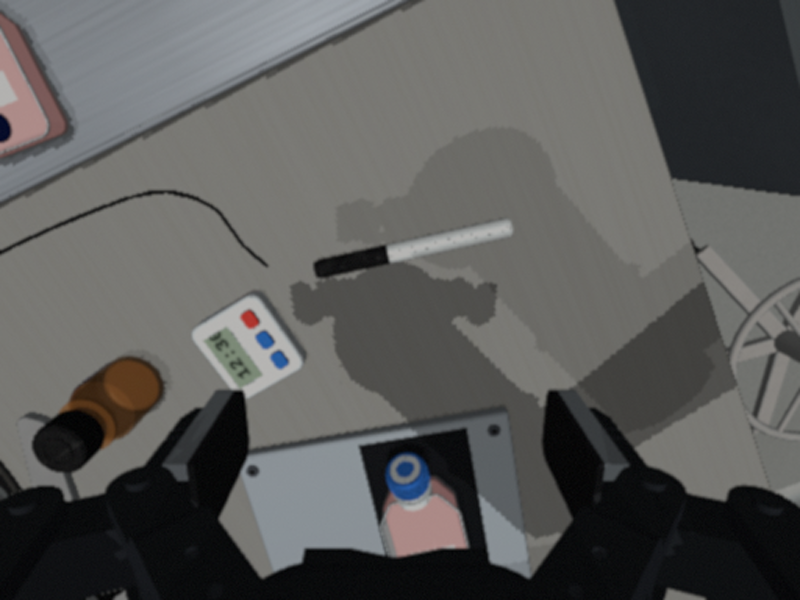

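The wrist picture shows the stand's front corners at about (508,410) and (243,455), and the read flask's cap at (407,468). It is seen between the fingers, with the shoulder corners at about (385,520) and (463,517).

```bash
python3 - <<'E'
from h import *
s=1.5625
A,B=px2w('w1',[(508/s,410/s),(243/s,455/s)],.012); print(A.round(4),B.round(4),np.linalg.norm(A-B))
cap=px2w('w1',[(407/s,470/s)],.050)[0]; print('cap',cap.round(4))
print('edges',px2w('w1',[(381/s,550/s),(468/s,545/s)],.038).round(4))
plan([.537,.250,.2],-102.7,7)   # direction check only
plan([.504,.105,.2],-102.7,5)
E
```

```text
[0.4265 0.1216 0.012 ] [0.6251 0.0677 0.012 ] 0.205791394317374
cap [0.5061 0.1104 0.05  ]
edges [[0.5584 0.174  0.038 ]
 [0.497  0.1989 0.038 ]]
from [452.4 -17.6 208.5] -115.9 to [537. 250. 200.] -102.7 n 7
[-39.7, 5.8, 1.2, -1.9]
[-39.8, 4.5, 1.2, -1.9]
[-40.0, 3.2, 1.2, -1.9]
[-40.0, 1.9, 1.2, -1.9]
[-40.1, 0.6, 1.2, -1.9]
[-40.1, -0.8, 1.2, -1.9]
[-40.0, -2.1, 1.2, -1.9]
from [452.4 -17.6 208.5] -115.9 to [504. 105. 200.] -102.7 n 5
[-26.6, 1.4, 1.7, -2.6]
[-26.6, 0.2, 1.7, -2.6]
[-26.6, -1.0, 1.7, -2.6]
[-26.5, -2.3, 1.7, -2.6]
[-26.4, -3.5, 1.7, -2.6]
```

```bash
python3 -c "
from h import *
plan([.517,.160,.2],-103,5)"
```

```text
from [452.4 -17.6 208.5] -115.9 to [517. 160. 200.] -103 n 5
[-37.6, 3.9, 1.7, -2.6]
[-37.7, 2.2, 1.7, -2.6]
[-37.8, 0.5, 1.7, -2.6]
[-37.8, -1.2, 1.7, -2.6]
[-37.7, -2.9, 1.7, -2.6]
```

Call:
step_arm --plan '[{"dx": -37.6,"dy": 3.9,"dz": 1.7,"yaw": -2.6,"jaw": 1},{"dx": -37.7,"dy": 2.2,"dz": 1.7,"yaw": -2.6,"jaw": 1},{"dx": -37.8,"dy": 0.5,"dz": 1.7,"yaw": -2.6,"jaw": 1},{"dx": -37.8,"dy": -1.2,"dz": 1.7,"yaw": -2.6,"jaw": 1},{"dx": -37.7,"dy": -2.9,"dz": 1.7,"yaw": -2.6,"jaw": 1}]'

```text
time_s: 2.15
position: [0.5156, 0.1559, 0.1999]
ee_rot: [180.0, -0.0, -103.2]
wrist_force: [0.8, -0.2, 0.4]
grip_width: 0.0856
grip_force: 0.0
```

Call:
step_arm --plan '[{"dx": 0,"dy": 0,"dz": 40,"yaw": 0,"jaw": 1},{"dx": 0,"dy": 0,"dz": 40,"yaw": 0,"jaw": 1},{"dx": 0,"dy": 0,"dz": 35,"yaw": 0,"jaw": 1},{"dx": 0,"dy": 0,"dz": 25,"yaw": 0,"jaw": 1},{"dx": 0,"dy": 0,"dz": 0,"yaw": 0,"jaw": 1}]'

```text
time_s: 2.65
position: [0.5128, 0.1529, 0.0565]
ee_rot: [179.6, -0.4, -103.4]
wrist_force: [-0.1, -0.2, 0.3]
grip_width: 0.0856
grip_force: 0.0
```

```bash
python3 - <<'E'
from h import *
snap('wrist','w2');snap('scene','s2');print(status.get_obs()['position'],status.get_obs()['ee_rot'])
a=cv2.resize(cv2.imread('pics/w2.png'),(400,300)); b=cv2.imread('pics/s2.png')[190:340,110:310]; b=cv2.resize(b,(400,300))
t=snap('top','t2'); crop('t2',140,138,110,82,4,'t2c')
cv2.imwrite('pics/v2.png',np.hstack([cv2.resize(a,(400,300)),b]))
E
```

```text
[0.51586496 0.15453838 0.06045652] [ 1.79994237e+02 -4.03719247e-02 -1.03284653e+02]
```

View pics/v2.png

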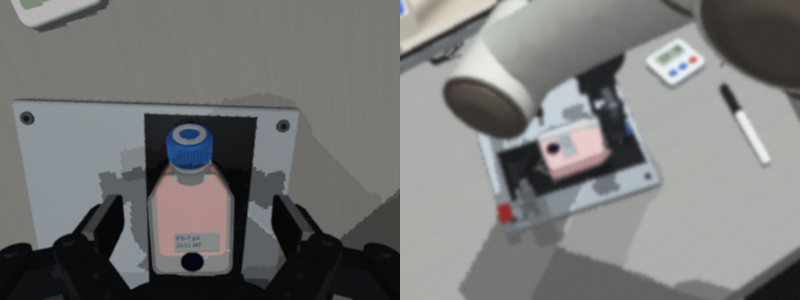

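The wrist view shows the flask between the open fingers: spot at (192,261) and cap top at (189,134) in the 400-px picture. The plate's front corners are at (14,100) and (299,108).

```bash
python3 - <<'E'
from h import *
s=400/512
A,B=px2w('w2',[(299/s,108/s),(14/s,100/s)],.012); print(A.round(4),B.round(4),np.linalg.norm(A-B))
ux=(B-A)[:2]/np.linalg.norm((B-A)[:2]); uy=np.array([-ux[1],ux[0]]); O=(A+B)[:2]/2-.0325*ux+.125*uy
print('O',O,np.degrees(np.arctan2(ux[1],ux[0])))
sp=px2w('w2',[(192/s,261/s)],.038)[0]; cap=px2w('w2',[(189/s,134/s)],.053)[0]; 
d=(cap-sp)[:2]; print('spot',sp.round(4),'cap',cap.round(4),np.linalg.norm(d),np.degrees(np.arctan2(d[1],d[0])))
print(((sp[:2]-O)@np.c_[ux,uy]*1000).round(1))
a=np.radians(-103.3); t=sp[:2]+.051*np.array([np.cos(a),np.sin(a)]); print('grip',t)
plan([*t,.010],-103.3,2)
E
```

```text
[0.4298 0.122  0.012 ] [0.6299 0.0685 0.012 ] 0.20711491882500546
O [0.53069263 0.22440312] -14.94708349848297
spot [0.5326 0.2136 0.038 ] cap [0.5097 0.1129 0.053 ] 0.1032461782194443 -102.79576259786165
[ 4.6 -9.9]
grip [0.52083098 0.16398643]
from [516.5 155.   61.5] -103.28 to [520.8 164.   10. ] -103.3 n 2
[-4.9, -1.1, 25.7, 0.0]
[-4.9, -1.1, 25.7, 0.0]
```

Call:
step_arm --plan '[{"dx": -7,"dy": -2,"dz": 20,"yaw": 0,"jaw": 1},{"dx": 0,"dy": 0,"dz": 20,"yaw": 0,"jaw": 1},{"dx": 0,"dy": 0,"dz": 10,"yaw": 0,"jaw": 1},{"dx": 0,"dy": 0,"dz": 0,"yaw": 0,"jaw": 1},{"dx": 0,"dy": 0,"dz": 0,"yaw": 0,"jaw": 0.3}]' --grip_force 25

```text
time_s: 3.3
position: [0.52, 0.1613, 0.0115]
ee_rot: [-179.9, 0.1, -103.3]
wrist_force: [-0.3, -0.5, -0.1]
grip_width: 0.073
grip_force: 0.0
```

Call:
step_arm --plan '[{"dx": 0,"dy": 0,"dz": 0,"yaw": 0,"jaw": -0.5},{"dx": 0,"dy": 0,"dz": 0,"yaw": 0,"jaw": -0.5},{"dx": 0,"dy": 0,"dz": 0,"yaw": 0,"jaw": -0.5},{"dx": 0,"dy": 0,"dz": 0,"yaw": 0,"jaw": -0.5}]' --grip_force 25

```text
time_s: 3.7
position: [0.5201, 0.1614, 0.0117]
ee_rot: [-179.9, 0.1, -103.3]
wrist_force: [-1.0, -0.4, 6.0]
grip_width: 0.0598
grip_force: 28.1
```

Call:
step_arm --plan '[{"dx": 0,"dy": 0,"dz": -8,"yaw": 0,"jaw": -0.5},{"dx": 25,"dy": 0,"dz": -5,"yaw": 0,"jaw": -0.5},{"dx": 35,"dy": 0,"dz": -25,"yaw": 0,"jaw": -0.5},{"dx": 30,"dy": 0,"dz": -40,"yaw": 0,"jaw": -0.5},{"dx": 20,"dy": 0,"dz": -45,"yaw": 0,"jaw": -0.5}]'

```text
time_s: 4.2
position: [0.4917, 0.0517, 0.1336]
ee_rot: [179.8, -0.1, -103.4]
wrist_force: [1.4, -0.1, 0.3]
grip_width: 0.0595
grip_force: 27.4
```

```bash
python3 - <<'E'
from h import *
o=status.get_obs();print(o['grip_width'],o['wrist_force']);plan([.5125,-.2635,.14],-92.4,10)
d=snap('wrist','w3')
E
```

```text
0.0594729870228835 [ 1.41163359 -0.07477037  0.26085456]
from [491.7  51.7 133.6] -103.38 to [ 512.5 -263.5  140. ] -92.4 n 10
[30.2, -9.3, -0.6, -1.1]
[30.4, -8.7, -0.6, -1.1]
[30.5, -8.2, -0.6, -1.1]
[30.7, -7.6, -0.6, -1.1]
[30.8, -7.0, -0.6, -1.1]
[30.9, -6.4, -0.6, -1.1]
[31.1, -5.8, -0.6, -1.1]
[31.2, -5.2, -0.6, -1.1]
[31.3, -4.6, -0.6, -1.1]
[31.3, -4.0, -0.6, -1.1]
```

Call:
step_arm --plan '[{"dx": 30.2,"dy": -9.3,"dz": -0.6,"yaw": -1.1,"jaw": -0.5},{"dx": 30.4,"dy": -8.7,"dz": -0.6,"yaw": -1.1,"jaw": -0.5},{"dx": 30.5,"dy": -8.2,"dz": -0.6,"yaw": -1.1,"jaw": -0.5},{"dx": 30.7,"dy": -7.6,"dz": -0.6,"yaw": -1.1,"jaw": -0.5},{"dx": 30.8,"dy": -7,"dz": -0.6,"yaw": -1.1,"jaw": -0.5}]'

```text
time_s: 4.75
position: [0.5043, -0.1049, 0.1366]
ee_rot: [-180.0, 0.0, -97.8]
wrist_force: [1.0, 0.1, -0.6]
grip_width: 0.0595
grip_force: 27.5
```

Call:
step_arm --plan '[{"dx": 30.9,"dy": -6.4,"dz": -0.6,"yaw": -1.1,"jaw": -0.5},{"dx": 31.1,"dy": -5.8,"dz": -0.6,"yaw": -1.1,"jaw": -0.5},{"dx": 31.2,"dy": -5.2,"dz": -0.6,"yaw": -1.1,"jaw": -0.5},{"dx": 31.3,"dy": -4.6,"dz": -0.6,"yaw": -1.1,"jaw": -0.5},{"dx": 31.3,"dy": -4,"dz": -0.6,"yaw": -1.1,"jaw": -0.5}]'

```text
time_s: 5.25
position: [0.5149, -0.2625, 0.1394]
ee_rot: [-180.0, 0.0, -92.3]
wrist_force: [1.2, 1.4, 0.2]
grip_width: 0.0595
grip_force: 27.5
```

```bash
python3 - <<'E'
from h import *
snap('wrist','w4');plan([.5125,-.2635,.005],-92.4,5)
crop('w4',0,0,512,384,1.5625,'w4v')
E
```

```text
from [ 515.6 -266.2  139.5] -92.39 to [ 512.5 -263.5    5. ] -92.4 n 5
[-0.5, 0.6, 26.9, 0.0]
[-0.5, 0.6, 26.9, 0.0]
[-0.5, 0.6, 26.9, 0.0]
[-0.5, 0.6, 26.9, 0.0]
[-0.5, 0.6, 26.9, 0.0]
```

View pics/w4v.png

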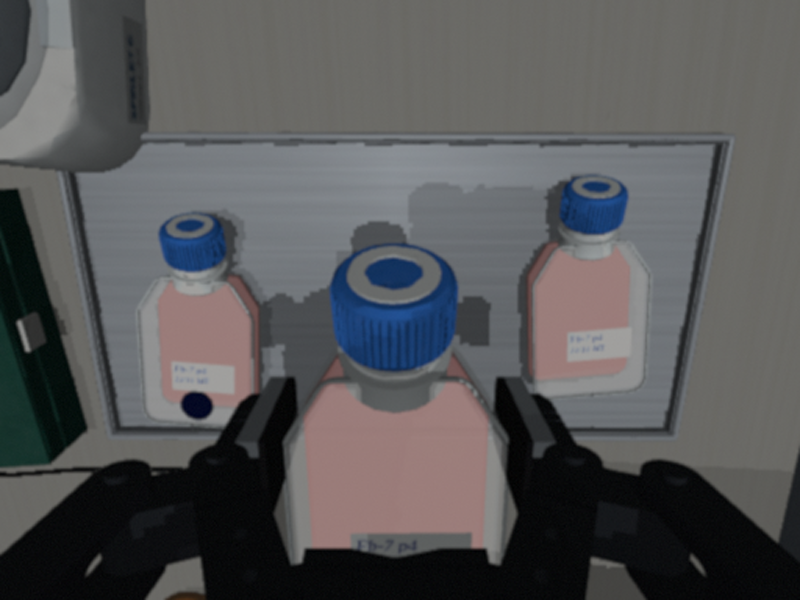

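The view shows the tray squarely below: rim corners near (60,140 hidden), (732,138), (110,436) and (674,436). The new flask is at left, with its spot at (197,405) and cap top at (190,226).

```bash
python3 - <<'E'
from h import *
s=1.5625
T=px2w('w4',np.array([(732,136),(112,436),(674,436),(64,172),(60,136)])/s,.010); print(T.round(4))
n=px2w('w4',[(197/s,405/s)],.029)[0];c=px2w('w4',[(190/s,227/s)],.044)[0];d=c-n
print('new spot',n.round(4),'cap',c.round(4),np.linalg.norm(d[:2]),np.degrees(np.arctan2(d[1],d[0])))
cc=px2w('w4',np.array([(147,418),(254,425),(139,310),(259,330)])/s,.029);print(cc.round(4))
n=px2w('w4',[(596/s,187/s)],.044)[0]; print('plain cap',n.round(4), px2w('w4',np.array([(537,396),(640,385)])/s,.025).round(4))
E
```

```text
[[ 0.342  -0.3337  0.01  ]
 [ 0.6927 -0.1726  0.01  ]
 [ 0.3496 -0.1593  0.01  ]
 [ 0.6854 -0.3292  0.01  ]
 [ 0.6833 -0.3469  0.01  ]]
new spot [ 0.6288 -0.202   0.029 ] cap [ 0.6107 -0.3032  0.044 ] 0.10284216088897102 -100.12612442490806
[[ 0.6581 -0.1949  0.029 ]
 [ 0.5986 -0.1882  0.029 ]
 [ 0.6505 -0.2586  0.029 ]
 [ 0.589  -0.2451  0.029 ]]
plain cap [ 0.4221 -0.3143  0.044 ] [[ 0.4388 -0.198   0.025 ]
 [ 0.3817 -0.2027  0.025 ]]
```

Call:
step_arm --plan '[{"dx": -3,"dy": 0,"dz": 45,"yaw": 0,"jaw": -0.5},{"dx": 0,"dy": 0,"dz": 45,"yaw": 0,"jaw": -0.5},{"dx": 0,"dy": 0,"dz": 30,"yaw": 0,"jaw": -0.5},{"dx": 0,"dy": 0,"dz": 10,"yaw": 0,"jaw": -0.5},{"dx": 0,"dy": 0,"dz": 4,"yaw": 0,"jaw": -0.5}]'

```text
time_s: 5.8
position: [0.515, -0.2583, 0.0046]
ee_rot: [179.9, 0.0, -92.3]
wrist_force: [0.4, -0.3, -0.0]
grip_width: 0.0594
grip_force: 27.4
```

Call:
step_arm --plan '[{"dx": 0,"dy": 0,"dz": 1,"yaw": 0,"jaw": -0.5},{"dx": 0,"dy": 0,"dz": 0,"yaw": 0,"jaw": -0.5}]'

```text
time_s: 6.0
position: [0.5166, -0.2586, 0.006]
ee_rot: [-179.8, -0.0, -92.3]
wrist_force: [-0.2, 0.4, -0.6]
grip_width: 0.0598
grip_force: 27.4
```

Call:
step_arm --plan '[{"dx": 0,"dy": 0,"dz": 2,"yaw": 0,"jaw": -0.5},{"dx": 0,"dy": 0,"dz": 0,"yaw": 0,"jaw": -0.5}]'

```text
time_s: 6.2
position: [0.5157, -0.2585, 0.0032]
ee_rot: [-179.9, -0.0, -92.3]
wrist_force: [0.4, 0.6, -0.4]
grip_width: 0.0594
grip_force: 27.4
```

Call:
step_arm --plan '[{"dx": 0,"dy": 0,"dz": 1,"yaw": 0,"jaw": -0.5},{"dx": 0,"dy": 0,"dz": 0,"yaw": 0,"jaw": -0.5}]'

```text
time_s: 6.4
position: [0.5157, -0.2585, 0.0028]
ee_rot: [-179.9, -0.0, -92.3]
wrist_force: [-1.6, 0.9, 6.1]
grip_width: 0.0595
grip_force: 28.2
```

Call:
step_arm --plan '[{"dx": 0,"dy": 0,"dz": 0,"yaw": 0,"jaw": 0.6},{"dx": 0,"dy": 0,"dz": 0,"yaw": 0,"jaw": 1},{"dx": 0,"dy": 0,"dz": 0,"yaw": 0,"jaw": 1},{"dx": 0,"dy": 0,"dz": -20,"yaw": 0,"jaw": 1},{"dx": 0,"dy": 0,"dz": -40,"yaw": 0,"jaw": 1}]'

```text
time_s: 6.9
position: [0.5127, -0.2578, 0.0587]
ee_rot: [179.5, 0.1, -92.3]
wrist_force: [1.1, 1.6, -0.6]
grip_width: 0.0855
grip_force: 0.0
```

Call:
step_arm --plan '[{"dx": 0,"dy": 12,"dz": -30,"yaw": 1.5,"jaw": 1},{"dx": 0,"dy": 0,"dz": -20,"yaw": 1.5,"jaw": 1},{"dx": 0,"dy": 0,"dz": 0,"yaw": 0,"jaw": 1}]'

```text
time_s: 7.2
position: [0.5052, -0.2586, 0.1147]
ee_rot: [-179.6, -0.1, -95.3]
wrist_force: [0.4, 0.4, -0.1]
grip_width: 0.0858
grip_force: 0.0
```

```bash
python3 - <<'E'
from h import *
snap('wrist','w5');print(status.get_obs()['position'],status.get_obs()['ee_rot'])
crop('w5',0,0,512,384,1.5625,'w5v')
E
```

```text
[ 0.50402176 -0.25814618  0.11265027] [-1.79799152e+02 -1.54036844e-02 -9.52964690e+01]
```

View pics/w5v.png

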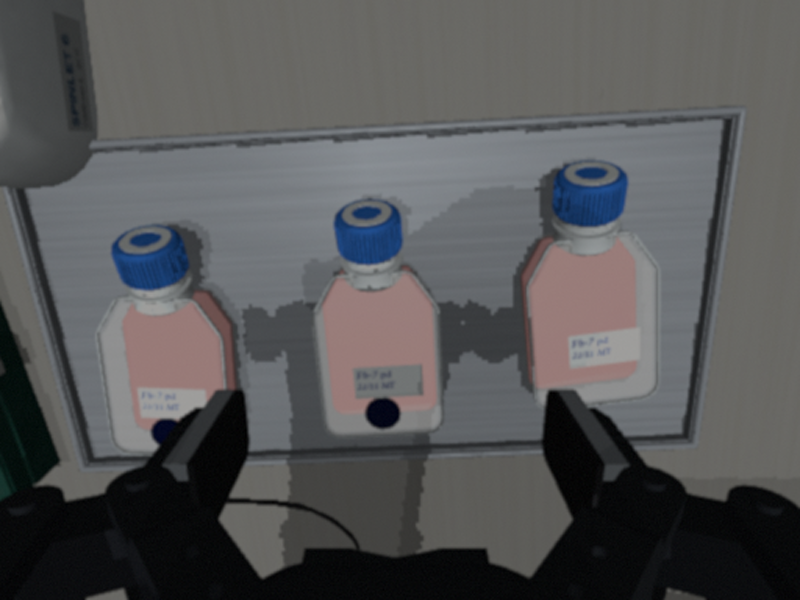

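The picture shows the read flask lying flat in the tray's middle place (spot (383,412)), well clear of its neighbours. The new flask is at left.

```bash
python3 - <<'E'
from h import *
s=1.5625
n=px2w('w5',[(165/s,433/s)],.029)[0];c=px2w('w5',[(151/s,240/s)],.044)[0];d=c-n
print('new spot',n.round(4),'cap',c.round(4),np.degrees(np.arctan2(d[1],d[0])))
plan([.6198,-.2532,.11],-100,4)
E
```

```text
new spot [ 0.6306 -0.2022  0.029 ] cap [ 0.6068 -0.3034  0.044 ] -103.26494041176032
from [ 504.  -258.1  112.7] -95.3 to [ 619.8 -253.2  110. ] -100 n 4
[-3.9, -28.7, 0.7, 1.2]
[-4.5, -28.6, 0.7, 1.2]
[-5.1, -28.5, 0.7, 1.2]
[-5.7, -28.4, 0.7, 1.2]
```

Call:
step_arm --plan '[{"dx": -4,"dy": -28.7,"dz": 0,"yaw": 1.2,"jaw": 1},{"dx": -4.5,"dy": -28.6,"dz": 0,"yaw": 1.2,"jaw": 1},{"dx": -5,"dy": -28.5,"dz": 0,"yaw": 1.2,"jaw": 1},{"dx": -5.7,"dy": -28.4,"dz": 0,"yaw": 1.2,"jaw": 1},{"dx": 0,"dy": 0,"dz": 0,"yaw": 0,"jaw": 1}]'

```text
time_s: 7.75
position: [0.6213, -0.2526, 0.1084]
ee_rot: [179.9, -0.0, -100.0]
wrist_force: [-1.1, -0.3, -0.0]
grip_width: 0.0852
grip_force: 0.0
```

```bash
python3 - <<'E'
from h import *
snap('wrist','w6');print(status.get_obs()['position'],status.get_obs()['ee_rot'])
crop('w6',0,0,512,384,1.5625,'w6v')
E
```

```text
[ 0.61933974 -0.25245254  0.10839609] [ 1.79795185e+02  1.85942423e-02 -1.00051494e+02]
```

View pics/w6v.png

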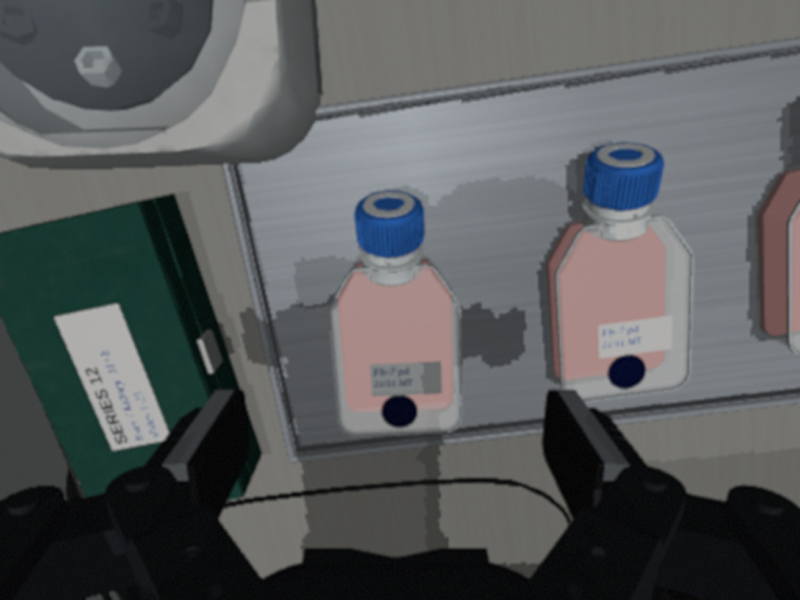

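The new flask is centred between the fingers with its spot at (399,411) and cap top at (389,206). The green box edge is close to the left finger at (260,455).

```bash
python3 - <<'E'
from h import *
s=1.5625
n=px2w('w6',[(399/s,411/s)],.029)[0];c=px2w('w6',[(389/s,206/s)],.044)[0];d=c-n
print('spot',n.round(4),'cap',c.round(4),np.degrees(np.arctan2(d[1],d[0])))
print('corn',px2w('w6',np.array([(342,428),(457,428)])/s,.029).round(4))
print('box z0',px2w('w6',np.array([(260,455),(177,196)])/s,0).round(4),'z50',px2w('w6',np.array([(245,490),(155,200)])/s,.05).round(4))
a=np.radians(-100.5);t=n[:2]+.052*np.array([np.cos(a),np.sin(a)]);print(t);plan([*t,.003],-100.5,4)
E
```

```text
spot [ 0.6293 -0.2021  0.029 ] cap [ 0.6161 -0.3027  0.044 ] -97.48377787494744
corn [[ 0.6587 -0.1977  0.029 ]
 [ 0.6026 -0.1877  0.029 ]]
box z0 [[ 0.7148 -0.1716  0.    ]
 [ 0.7179 -0.32    0.    ]] z50 [[ 0.7055 -0.1855  0.05  ]
 [ 0.7051 -0.3215  0.05  ]]
[ 0.61983074 -0.25321268]
from [ 619.3 -252.5  108.4] -100.05 to [ 619.8 -253.2    3. ] -100.5 n 4
[0.2, -0.2, 26.3, 0.1]
[0.2, -0.2, 26.3, 0.1]
[0.2, -0.2, 26.3, 0.1]
[0.2, -0.2, 26.3, 0.1]
```

Call:
step_arm --plan '[{"dx": 0,"dy": 0,"dz": 40,"yaw": 0,"jaw": 1},{"dx": 0,"dy": 0,"dz": 40,"yaw": 0,"jaw": 1},{"dx": 0,"dy": 0,"dz": 19,"yaw": 0,"jaw": 1},{"dx": 0,"dy": 0,"dz": 6,"yaw": 0,"jaw": 1},{"dx": 0,"dy": 0,"dz": 0,"yaw": 0,"jaw": 0.3}]'

```text
time_s: 8.3
position: [0.6177, -0.253, 0.005]
ee_rot: [179.8, -0.0, -100.1]
wrist_force: [-0.4, 0.5, 0.6]
grip_width: 0.0733
grip_force: 0.0
```

Call:
step_arm --plan '[{"dx": 0,"dy": 0,"dz": 0,"yaw": 0,"jaw": -0.5},{"dx": 0,"dy": 0,"dz": 0,"yaw": 0,"jaw": -0.5},{"dx": 0,"dy": 0,"dz": 0,"yaw": 0,"jaw": -0.5},{"dx": 0,"dy": 0,"dz": 0,"yaw": 0,"jaw": -0.5}]' --grip_force 25

```text
time_s: 8.7
position: [0.6196, -0.2531, 0.0077]
ee_rot: [-179.9, -0.0, -100.1]
wrist_force: [-0.2, 0.6, 4.8]
grip_width: 0.0594
grip_force: 28.5
```

Call:
step_arm --plan '[{"dx": 0,"dy": 0,"dz": -20,"yaw": 0,"jaw": -0.5},{"dx": 0,"dy": 0,"dz": -40,"yaw": 0,"jaw": -0.5},{"dx": 0,"dy": 0,"dz": -45,"yaw": 0,"jaw": -0.5},{"dx": 0,"dy": 0,"dz": -35,"yaw": 0,"jaw": -0.5},{"dx": 0,"dy": 0,"dz": 0,"yaw": 0,"jaw": -0.5}]'

```text
time_s: 9.2
position: [0.6224, -0.2541, 0.1537]
ee_rot: [-179.2, -0.1, -100.0]
wrist_force: [1.5, -0.8, -0.3]
grip_width: 0.0599
grip_force: 28.2
```

```bash
python3 - <<'E'
from h import *
plan([.498,.1012,.14],-104.8,10)
E
```

```text
from [ 622.4 -254.1  153.7] -100.04 to [498.  101.2 140. ] -104.8 n 10
[-32.8, 18.4, 1.4, 0.5]
[-32.7, 18.7, 1.4, 0.5]
[-32.5, 19.0, 1.4, 0.5]
[-32.3, 19.3, 1.4, 0.5]
[-32.2, 19.5, 1.4, 0.5]
[-32.0, 19.8, 1.4, 0.5]
[-31.9, 20.1, 1.4, 0.5]
[-31.7, 20.3, 1.4, 0.5]
[-31.5, 20.6, 1.4, 0.5]
[-31.3, 20.8, 1.4, 0.5]
```

Call:
step_arm --plan '[{"dx": -32.8,"dy": 18.4,"dz": 0,"yaw": 0.5,"jaw": -0.5},{"dx": -32.7,"dy": 18.7,"dz": 0,"yaw": 0.5,"jaw": -0.5},{"dx": -32.5,"dy": 19,"dz": 0,"yaw": 0.5,"jaw": -0.5},{"dx": -32.3,"dy": 19.3,"dz": 0,"yaw": 0.5,"jaw": -0.5},{"dx": -32.2,"dy": 19.5,"dz": 0,"yaw": 0.5,"jaw": -0.5}]'

```text
time_s: 9.7
position: [0.556, -0.074, 0.1458]
ee_rot: [180.0, 0.0, -102.7]
wrist_force: [0.5, 0.7, 0.0]
grip_width: 0.0597
grip_force: 28.2
```

Call:
step_arm --plan '[{"dx": -32,"dy": 19.8,"dz": 0,"yaw": 0.5,"jaw": -0.5},{"dx": -31.9,"dy": 20.1,"dz": 0,"yaw": 0.5,"jaw": -0.5},{"dx": -31.7,"dy": 20.3,"dz": 0,"yaw": 0.5,"jaw": -0.5},{"dx": -31.5,"dy": 20.6,"dz": 0,"yaw": 0.5,"jaw": -0.5},{"dx": -31.3,"dy": 20.8,"dz": 0,"yaw": 0.5,"jaw": -0.5}]'

```text
time_s: 10.2
position: [0.4945, 0.1038, 0.146]
ee_rot: [180.0, -0.0, -105.1]
wrist_force: [-0.3, 0.1, -1.0]
grip_width: 0.0592
grip_force: 28.2
```

Call:
step_arm --plan '[{"dx": 0,"dy": 0,"dz": 40,"yaw": 0,"jaw": -0.5},{"dx": 0,"dy": 0,"dz": 40,"yaw": 0,"jaw": -0.5},{"dx": 0,"dy": 0,"dz": 30,"yaw": 0,"jaw": -0.5},{"dx": 0,"dy": 0,"dz": 0,"yaw": 0,"jaw": -0.5},{"dx": 0,"dy": 0,"dz": 0,"yaw": 0,"jaw": -0.5}]'

```text
time_s: 10.7
position: [0.4958, 0.1025, 0.0364]
ee_rot: [180.0, -0.0, -105.1]
wrist_force: [0.8, -0.5, -0.1]
grip_width: 0.0593
grip_force: 28.2
```

```bash
python3 - <<'E'
from h import *
print(np.mean([status.get_obs()['position'] for _ in range(3)],0))
snap('wrist','w7')
plan([.5133,.1592,.022],-104.8,3)
crop('w7',0,0,512,384,1.5625,'w7v')
E
```

```text
[0.49580906 0.10250617 0.03644147]
from [496.7 102.9  37.4] -105.08 to [513.3 159.2  22. ] -104.8 n 3
[-19.5, -0.5, 5.1, -0.1]
[-19.5, -0.5, 5.1, -0.1]
[-19.5, -0.5, 5.1, -0.1]
```

View pics/w7v.png

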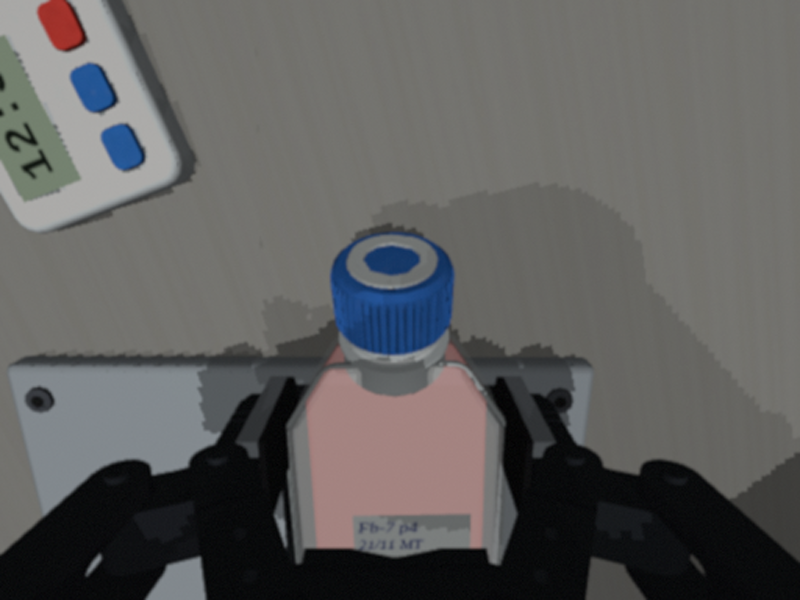

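The plate's front edge shows level in the picture, from (12,366) to (591,365), so the flask is square to the stand. Cap top is at (392,261).

```bash
cat >> h.py <<'E'
def stand(f,a,b,s=1):
    A,B=px2w(f,[(a[0]/s,a[1]/s),(b[0]/s,b[1]/s)],.012)
    ux=(B-A)[:2]/np.linalg.norm((B-A)[:2]); uy=np.array([-ux[1],ux[0]]); O=(A+B)[:2]/2-.0325*ux+.125*uy
    print('O',O.round(4),np.degrees(np.arctan2(ux[1],ux[0])).round(2),'len',np.linalg.norm(A-B)); return O,ux,uy
E
python3 - <<'E'
from h import *
O,ux,uy=stand('w7',(591,364),(12,364),1.5625)
T=np.array([.4963,.1027]); print('tcp in stand',(T-O)@np.c_[ux,uy]*1000)
c=px2w('w7',[(392/1.5625,261/1.5625)],.041+.036+.0-.002)[0][:2]; print('cap',(c-O)@np.c_[ux,uy]*1000)
E
```

```text
O [0.5304 0.2235] -15.04 len 0.20672538185555417
tcp in stand [  -1.59377523 -125.48188817]
cap [  -0.19486817 -177.27742109]
```

Call:
step_arm --plan '[{"dx": 0,"dy": -1.5,"dz": 20,"yaw": 0,"jaw": -0.5},{"dx": -18,"dy": 0,"dz": 0,"yaw": 0,"jaw": -0.5},{"dx": -20,"dy": 0,"dz": 0,"yaw": 0,"jaw": -0.5},{"dx": -20,"dy": 0,"dz": 0,"yaw": 0,"jaw": -0.5},{"dx": 0,"dy": 0,"dz": 2,"yaw": 0,"jaw": -0.5}]'

```text
time_s: 11.25
position: [0.5153, 0.1625, 0.0162]
ee_rot: [-179.7, 0.3, -104.9]
wrist_force: [-1.7, 4.6, 20.0]
grip_width: 0.0594
grip_force: 28.5
```

Call:
step_arm --plan '[{"dx": 0,"dy": 0,"dz": 1,"yaw": 0,"jaw": -0.5},{"dx": 0,"dy": 0,"dz": 0,"yaw": 0,"jaw": -0.5}]'

```text
time_s: 11.45
position: [0.5156, 0.1619, 0.0162]
ee_rot: [-179.6, 0.4, -104.9]
wrist_force: [-0.1, 3.9, 8.7]
grip_width: 0.0595
grip_force: 26.9
```

Call:
step_arm --plan '[{"dx": 0,"dy": 0,"dz": 0,"yaw": 0,"jaw": 0.6},{"dx": 0,"dy": 0,"dz": 0,"yaw": 0,"jaw": 1},{"dx": 0,"dy": 0,"dz": 0,"yaw": 0,"jaw": 1},{"dx": 0,"dy": 0,"dz": -15,"yaw": 0,"jaw": 1},{"dx": 0,"dy": 0,"dz": -25,"yaw": 0,"jaw": 1}]'

```text
time_s: 11.95
position: [0.5107, 0.1571, 0.0518]
ee_rot: [179.8, -0.2, -105.1]
wrist_force: [-0.7, 0.3, -0.1]
grip_width: 0.0853
grip_force: 0.0
```

Call:
step_arm --plan '[{"dx": 15,"dy": 0,"dz": -20,"yaw": 0,"jaw": 1},{"dx": 15,"dy": 0,"dz": -10,"yaw": 0,"jaw": 1},{"dx": 10,"dy": 0,"dz": 0,"yaw": 0,"jaw": 1},{"dx": 0,"dy": 0,"dz": 0,"yaw": 0,"jaw": 1}]'

```text
time_s: 12.35
position: [0.5005, 0.1178, 0.0826]
ee_rot: [179.9, -0.1, -105.2]
wrist_force: [-0.3, -0.3, -1.4]
grip_width: 0.0853
grip_force: 0.0
```

```bash
cat >> h.py <<'E'
def blobs(f,lo,hi,amin=40):
    im=np.load('pics/'+f+'.npz')['img']; m=cv2.inRange(cv2.cvtColor(im,cv2.COLOR_RGB2HSV),lo,hi)
    n,l,st,c=cv2.connectedComponentsWithStats(m)
    return [(c[i].round(1).tolist(),st[i].tolist()) for i in range(1,n) if st[i][4]>amin]
E
python3 - <<'E'
from h import *
print(status.get_obs()['position'])
snap('wrist','w8'); print('blue cap',blobs('w8',(100,150,90),(125,255,255))); print('spot',blobs('w8',(110,120,15),(130,255,89)))
im=np.load('pics/w8.npz')['img']; print(im[60:384:12,256].tolist())
E
```

```text
[0.5005332  0.11783791 0.08256572]
blue cap [([99.4, 34.7], [89, 23, 21, 24, 337]), ([113.7, 65.5], [104, 55, 20, 23, 312]), ([230.9, 243.4], [226, 237, 10, 13, 51])]
spot [([250.1, 348.0], [239, 340, 23, 17, 318])]
[[121, 121, 116], [122, 120, 116], [121, 121, 115], [122, 121, 117], [123, 123, 118], [124, 123, 119], [122, 120, 116], [122, 121, 117], [109, 108, 104], [108, 107, 104], [93, 93, 90], [77, 81, 83], [34, 49, 71], [15, 41, 75], [26, 45, 72], [17, 42, 76], [82, 89, 98], [121, 125, 126], [173, 139, 136], [172, 139, 135], [173, 139, 136], [173, 138, 136], [98, 102, 113], [127, 129, 128], [1, 3, 22], [9, 10, 11], [8, 11, 12]]
```

```bash
python3 - <<'E'
from h import *
O=np.array([.5304,.2238]);a=np.radians(-14.95);ux=np.array([np.cos(a),np.sin(a)]);uy=np.array([-ux[1],ux[0]])
S=lambda p:((p[:2]-O)@np.c_[ux,uy]*1000).round(1)
t=px2w('w8',[(250.5,340)],.038)[0]; print('spot top edge',S(t),'-> centre y+9;', S(px2w('w8',[(250.1,348)],.038)[0]))
print('bottom', S(px2w('w8',[(250.1,357)],.038)[0]),'L/R',S(px2w('w8',[(239,349)],.038)[0]),S(px2w('w8',[(262,349)],.038)[0]))
m=blobs('w8',(95,80,50),(125,255,255),100);print(m)
print('expected cap px',w2px('w8',[np.r_[O+uy*(-.015-.0925),.053]]))
print('expected corners',w2px('w8',[np.r_[O-.075*ux-.125*uy,.012],np.r_[O+.14*ux-.125*uy,.012]]))
E
```

```text
spot top edge [  1.5 -18.3] -> centre y+9; [  1.8 -11.4]
bottom [ 1.9 -3.5] L/R [  9.7 -10.6] [ -6.6 -10.5]
[([99.3, 34.7], [89, 22, 22, 26, 384]), ([113.5, 65.5], [103, 54, 22, 24, 354]), ([247.5, 233.1], [223, 202, 49, 51, 1355]), ([247.0, 215.6], [237, 209, 21, 14, 234])]
expected cap px [[252.07025619 232.11553579]]
expected corners [[362.36192645 182.78816574]
 [ 45.74543977 184.18075259]]
```

```bash
python3 - <<'E'
from h import *
O=np.array([.5304,.2238]);a=np.radians(-14.95);ux=np.array([np.cos(a),np.sin(a)]);uy=np.array([-ux[1],ux[0]])
S=lambda p:((p[:2]-O)@np.c_[ux,uy]*1000).round(1)
for z in(.045,.053): print(S(px2w('w8',[(247,215.6)],z)[0]))
print(S(px2w('w8',[(247.5,245)],.04)[0]))
o=np.mean([status.get_obs()['position'] for _ in range(3)],0);print('tcp',S(o),o)
plan([*(O+.002*ux-.104*uy),.022],-104.95,2)
E
```

```text
[   3.  -114.5]
[   2.8 -117.7]
[  2.9 -92.8]
tcp [  -1.3 -109.4] [0.50094744 0.11845081 0.08237077]
from [500.9 118.5  82.4] -105.2 to [505.5 122.8  22. ] -104.95 n 2
[-2.7, -1.6, 30.2, -0.1]
[-2.7, -1.6, 30.2, -0.1]
```

Call:
step_arm --plan '[{"dx": -5.5,"dy": -4,"dz": 20,"yaw": 0,"jaw": 1},{"dx": 0,"dy": 0,"dz": 25,"yaw": 0,"jaw": 0.5},{"dx": 0,"dy": 0,"dz": 15,"yaw": 0,"jaw": 0.5},{"dx": 0,"dy": 0,"dz": 0,"yaw": 0,"jaw": 0},{"dx": 0,"dy": 0,"dz": 0,"yaw": 0,"jaw": -0.8}]' --grip_force 20

```text
time_s: 12.9
position: [0.507, 0.1239, 0.0227]
ee_rot: [179.9, -0.1, -105.1]
wrist_force: [0.1, 0.0, 0.1]
grip_width: 0.0361
grip_force: 0.0
```

Call:
step_arm --plan '[{"dx": 0,"dy": 0,"dz": 0,"yaw": 0,"jaw": -0.8},{"dx": 0,"dy": 0,"dz": 0,"yaw": 0,"jaw": -0.8},{"dx": 0,"dy": 0,"dz": 0,"yaw": 0,"jaw": -0.8},{"dx": 0,"dy": 0,"dz": 0,"yaw": 0,"jaw": -0.8},{"dx": 0,"dy": 0,"dz": 0,"yaw": 0,"jaw": -0.8}]'

```text
time_s: 13.4
position: [0.5073, 0.1239, 0.0236]
ee_rot: [-180.0, 0.0, -105.1]
wrist_force: [-0.5, 0.6, 0.3]
grip_width: 0.0289
grip_force: 20.3
```

```bash
cat > m.py <<'E'
from h import *
import sys
O=np.array([.5304,.2238]);a=np.radians(-14.95);ux=np.array([np.cos(a),np.sin(a)]);uy=np.array([-ux[1],ux[0]])
S=lambda p:((p[:2]-O)@np.c_[ux,uy]*1000).round(1)
f=sys.argv[1]; snap('wrist',f); o=status.get_obs(); print('tcp',S(o['position']),o['position'].round(4),o['ee_rot'].round(1),o['wrist_force'].round(1),o['grip_width'])
for c,st in blobs(f,(110,120,15),(130,255,89)): print('spot',c,st,S(px2w(f,[c],.038)[0]))
E
python3 m.py w9
```

```text
tcp [   3.4 -102.5] [0.5072 0.1239 0.0236] [-180.     0.  -105.1] [ 0.5 -0.1 -0.6] 0.028974980670711536
```

Call:
step_arm --plan '[{"dx": -4,"dy": 0.5,"dz": 0,"yaw": 0,"jaw": -0.8},{"dx": -4,"dy": 0.5,"dz": 0,"yaw": 0,"jaw": -0.8},{"dx": -3,"dy": 1,"dz": 0,"yaw": 0,"jaw": -0.8},{"dx": 0,"dy": 0,"dz": 0,"yaw": 0,"jaw": -0.8},{"dx": 0,"dy": 0,"dz": 0,"yaw": 0,"jaw": -0.8}]'

```text
time_s: 13.95
position: [0.5082, 0.1354, 0.0234]
ee_rot: [-180.0, 0.0, -105.1]
wrist_force: [0.3, 1.0, 0.0]
grip_width: 0.0285
grip_force: 20.4
```

Call:
step_arm --plan '[{"dx": 0,"dy": 0,"dz": 0,"yaw": 0,"jaw": -0.2},{"dx": 0,"dy": 0,"dz": 0,"yaw": 0,"jaw": 0.5},{"dx": 0,"dy": 0,"dz": 0,"yaw": 0,"jaw": 1},{"dx": 0,"dy": 0,"dz": -20,"yaw": 0,"jaw": 1},{"dx": 0,"dy": 0,"dz": -35,"yaw": 0,"jaw": 1}]'

```text
time_s: 14.45
position: [0.5062, 0.1339, 0.0766]
ee_rot: [179.7, -0.3, -105.1]
wrist_force: [1.2, 1.7, 0.3]
grip_width: 0.0859
grip_force: 0.0
```

Call:
step_arm --plan '[{"dx": 0,"dy": 0,"dz": -10,"yaw": 0,"jaw": 1},{"dx": 0,"dy": 0,"dz": 0,"yaw": 0,"jaw": 1},{"dx": 0,"dy": 0,"dz": 0,"yaw": 0,"jaw": 1}]'

```text
time_s: 14.75
position: [0.5074, 0.1347, 0.0877]
ee_rot: [179.9, -0.0, -105.1]
wrist_force: [-0.0, 0.8, -0.5]
grip_width: 0.0852
grip_force: 0.0
```

```bash
python3 m.py w10; python3 -c "
from h import *
print(blobs('w10',(95,80,50),(125,255,255),100))"
```

```text
tcp [  0.6 -92.3] [0.5071 0.1345 0.0872] [ 1.799e+02 -1.000e-01 -1.051e+02] [-0.2  0.  -0. ] 0.08517625525575621
spot [255.9, 334.8] [246, 327, 21, 17, 302] [-0.1 -0.1]
[([104.3, 6.3], [93, 0, 22, 16, 244]), ([117.1, 33.8], [107, 22, 21, 25, 366]), ([252.3, 219.8], [228, 190, 49, 50, 1343]), ([251.3, 202.4], [241, 196, 22, 14, 220])]
```

Call:
step_arm --plan '[{"dx": 0,"dy": 0,"dz": -45,"yaw": 0,"jaw": 0},{"dx": 0,"dy": 0,"dz": -45,"yaw": 0,"jaw": -1},{"dx": 0,"dy": 0,"dz": -45,"yaw": 0,"jaw": -1},{"dx": -20,"dy": 10,"dz": -5,"yaw": 0,"jaw": -1},{"dx": -30,"dy": 15,"dz": 0,"yaw": 0,"jaw": -1}]'

```text
time_s: 15.3
position: [0.4974, 0.1897, 0.2292]
ee_rot: [-179.9, 0.1, -105.3]
wrist_force: [0.4, 0.3, -0.5]
grip_width: 0.0123
grip_force: 0.0
```

Call:
step_arm --plan '[{"dx": -40,"dy": 12,"dz": 0,"yaw": 0,"jaw": -1},{"dx": -42,"dy": 9,"dz": 0,"yaw": 0,"jaw": -1},{"dx": 0,"dy": 0,"dz": 0,"yaw": 0,"jaw": -1},{"dx": 0,"dy": 0,"dz": 0,"yaw": 0,"jaw": -1}]'

```text
time_s: 15.7
position: [0.4973, 0.2748, 0.2262]
ee_rot: [179.9, -0.2, -105.0]
wrist_force: [0.3, -0.1, -0.1]
grip_width: 0.0002
grip_force: 0.0
```

```bash
python3 m.py w11; python3 - <<'E'
from h import *
snap('top','t11');snap('scene','s11')
E
```

```text
tcp [-44.8  40. ] [0.4974 0.274  0.2266] [ 179.9   -0.2 -105.1] [-0.8  0.4 -0.3] -0.0005004775458485922
spot [208.5, 127.0] [202, 120, 14, 15, 166] [-0.1  0.3]
```

Call:
step_arm --plan '[{"dx": 0,"dy": 0,"dz": 25,"yaw": 0,"jaw": -1},{"dx": 0,"dy": 9,"dz": 18.5,"yaw": 0,"jaw": -1},{"dx": 0,"dy": 9,"dz": 14,"yaw": 0,"jaw": -1},{"dx": 0,"dy": 7,"dz": 13,"yaw": 0,"jaw": -1},{"dx": 0,"dy": 6,"dz": 12,"yaw": 0,"jaw": -1}]'

```text
time_s: 16.35
position: [0.4695, 0.2815, 0.1467]
ee_rot: [-179.8, 0.1, -105.2]
wrist_force: [3.6, -2.5, 3.8]
grip_width: -0.0001
grip_force: 2.1
```

Call:
step_arm --plan '[{"dx": 0,"dy": 5,"dz": 14,"yaw": 0,"jaw": -1},{"dx": 0,"dy": 4,"dz": 14,"yaw": 0,"jaw": -1},{"dx": 0,"dy": 3,"dz": 11,"yaw": 0,"jaw": -1},{"dx": 0,"dy": 2,"dz": 9,"yaw": 0,"jaw": -1},{"dx": 0,"dy": 0,"dz": 0,"yaw": 0,"jaw": -1}]'

```text
time_s: 16.85
position: [0.4546, 0.2847, 0.0978]
ee_rot: [180.0, -0.0, -105.2]
wrist_force: [-0.7, 0.3, -0.4]
grip_width: 0.0
grip_force: 0.0
```

Call:
step_arm --plan '[{"dx": 0,"dy": 0,"dz": 3,"yaw": 0,"jaw": -1},{"dx": 0,"dy": 0,"dz": 2,"yaw": 0,"jaw": -1},{"dx": 0,"dy": 0,"dz": 0,"yaw": 0,"jaw": -1}]'

```text
time_s: 17.15
position: [0.4542, 0.2851, 0.0938]
ee_rot: [180.0, -0.1, -105.1]
wrist_force: [-4.0, -1.4, 9.0]
grip_width: 0.0002
grip_force: 4.5
```

Call:
step_arm --plan '[{"dx": 0,"dy": 0,"dz": 2,"yaw": 0,"jaw": -1},{"dx": 0,"dy": 0,"dz": 2,"yaw": 0,"jaw": -1},{"dx": 0,"dy": 0,"dz": 1,"yaw": 0,"jaw": -1},{"dx": 0,"dy": 0,"dz": 0,"yaw": 0,"jaw": -1}]'

```text
time_s: 17.55
position: [0.4538, 0.2852, 0.089]
ee_rot: [179.9, -0.1, -105.2]
wrist_force: [-5.9, -0.3, 10.3]
grip_width: 0.0
grip_force: 5.0
```

Call:
step_arm --plan '[{"dx": 0,"dy": 0,"dz": 1.5,"yaw": 0,"jaw": -1},{"dx": 0,"dy": 0,"dz": 1,"yaw": 0,"jaw": -1},{"dx": 0,"dy": 0,"dz": 0,"yaw": 0,"jaw": -1}]'

```text
time_s: 17.85
position: [0.4536, 0.2852, 0.0869]
ee_rot: [179.9, -0.1, -105.1]
wrist_force: [-7.1, -0.6, 12.0]
grip_width: 0.0002
grip_force: 6.1
```

Call:
step_arm --plan '[{"dx": 0,"dy": 0,"dz": -3,"yaw": 0,"jaw": -1},{"dx": 0,"dy": 0,"dz": -4,"yaw": 0,"jaw": -1},{"dx": 0,"dy": 0,"dz": -4,"yaw": 0,"jaw": -1},{"dx": 0,"dy": 0,"dz": 0,"yaw": 0,"jaw": -1}]'

```text
time_s: 18.25
position: [0.455, 0.2861, 0.097]
ee_rot: [-180.0, 0.1, -105.2]
wrist_force: [0.7, -0.0, -0.3]
grip_width: -0.0001
grip_force: 0.0
```

Force is zero at 97 mm, so the catch seems to hold. I'll rise, clear the stand and look.

Call:
step_arm --plan '[{"dx": 0,"dy": 0,"dz": -30,"yaw": 0,"jaw": -1},{"dx": 0,"dy": 0,"dz": -45,"yaw": 0,"jaw": -1},{"dx": 25,"dy": 0,"dz": -45,"yaw": 0,"jaw": -1},{"dx": 45,"dy": 10,"dz": -20,"yaw": 0,"jaw": -1},{"dx": 45,"dy": 15,"dz": 0,"yaw": 0,"jaw": -1}]'

```text
time_s: 18.75
position: [0.402, 0.1827, 0.2376]
ee_rot: [-179.8, 0.3, -105.1]
wrist_force: [-0.0, 0.1, -0.7]
grip_width: -0.0001
grip_force: 0.0
```

Call:
step_arm --plan '[{"dx": 45,"dy": 10,"dz": 0,"yaw": 0,"jaw": -1},{"dx": 45,"dy": 10,"dz": 0,"yaw": 0,"jaw": -1},{"dx": 35,"dy": 0,"dz": 0,"yaw": 0,"jaw": -1},{"dx": 0,"dy": 0,"dz": 0,"yaw": 0,"jaw": -1}]'

```text
time_s: 19.15
position: [0.3467, 0.064, 0.2346]
ee_rot: [180.0, 0.0, -105.3]
wrist_force: [0.6, 0.4, 0.3]
grip_width: 0.0002
grip_force: 0.0
```

```bash
python3 m.py w12; python3 - <<'E'
from h import *
snap('top','t12');snap('scene','s12')
a=cv2.resize(cv2.imread('pics/w12.png'),(400,300))
f=lambda n,x,y,w,h,W,H:cv2.resize(cv2.imread('pics/'+n+'.png')[y:y+h,x:x+w],(W,H),interpolation=2)
cv2.imwrite('pics/fin.png',np.vstack([np.hstack([f('w12',100,200,300,184,400,245),f('s12',130,210,120,100,400,245)]),np.hstack([f('t12',140,138,110,98,400,355),f('t12',300,138,80,71,400,355)])]))
E
```

```text
tcp [-135.3 -199.9] [0.3481 0.0655 0.2349] [-1.800e+02  1.000e-01 -1.053e+02] [0.7 0.4 0.6] -0.0002093850457360468
```

View pics/fin.png

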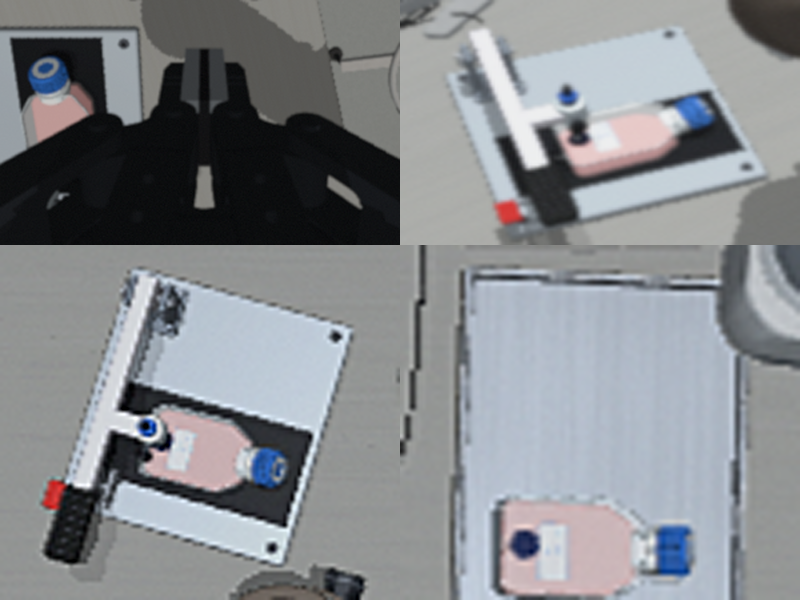

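The probe arm stays down. The probe rests on the dark spot: (578,135) in the scene crop, and (155,433) in the top crop, where the small offset is parallax. The read flask lies in the tray's middle place and the robot is clear.

```bash
python3 -c "
from bench import robot
print(robot.job_done())"
```

```text
the job is handed in; nothing more can be done
None
```

The job is handed in: the read flask lies flat in the tray's middle place, the new flask's spot is over the crosshair to within about 1 mm by camera, and the probe arm stays down on its own with the probe resting on the spot.

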